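Shut and latch the gate of a seedling-tray carrier

ROBOT

A 7-joint arm with a two-finger parallel gripper is mounted at the origin on the work surface. World frame = base frame: x ahead of the robot, y to its left, z up, the work surface at z = 0. Lengths are in mm, angles in rad, forces in N, time in s.
With the tool pointing down it reaches from about 400 to 875 mm from the base axis. Payload 4.4 kg.
Tool frame: the origin (TCP) lies between the finger pads; the fingertips stand 22 mm ahead of it and the grasp point (between the pads) lies 3 mm ahead of it; z points along the fingers, y is the line along which they close (so a half turn about z gives the same grasp; the last joint's range is limited). The gripper opens to 85 mm and grips with 20 to 120 N. Pads are 22 mm wide; open, the fingers measure 114 mm over their backs; the gripper's body (76 mm by 85 mm) begins 54 mm behind the grasp point. The pads swing forward as they close: fully open they stand 13 mm farther back than shut.
Start: joints at [1.095, 0.628, 0.038, 1.517, -0.027, 0.996, -0.02], TCP at [259.004, -596.183, 253.313] pointing down, gripper open.
Joint ranges: [-3.06, 3.06], [-0.37, 2.12], [-1.25, 1.32], [0.18, 2.47], [-1.1, 4.24], [0.23, 1.98], [-2.94, 2.94]. Speed limits (rad/s): [2.57, 2.57, 3.14, 3.14, 3.14, 3.14, 3.14].

INTERFACE

Orientations are given as [roll, pitch, yaw] about the fixed x, y, z axes, in that order (R = Rz(yaw) Ry(pitch) Rx(roll)).
In Python, from cell import ctrl gives the robot as it stands.
- The arm moves only by the tool step_arm, never from a script. Its argument "plan" is a list of rows, each an object of numbers: "dx", "dy", "dz": the shift along the tool's x, y, z scaled (see below); "ax", "ay", "az": the turn, a rotation vector about the tool's x, y, z scaled (see below); "gripper": the opening, from 0 (shut) to 1 (fully open). A call has 1 to 20 rows; each row shifts and turns the commanded pose from where the row before left it, along the tool's axes as they then stand; what a row does not reach is not made up. The controller multiplies each number of a shift by 0.3 m and each number of a turn by 90 degrees. A row lasts 1/8 s, in which the tool goes at most 62.5 mm and 10.7 degrees, less where a joint would pass 70% of its speed; a pose out of reach is approached as far as the arm can. A call with a number of a shift or a turn outside -1 to 1 is refused whole. A call with a gripper value outside its range is refused whole. The fingers move at their own pace and stop on an object; the grip force is fixed at half the most. Time passes only in rows, so rows that do not move let the fingers close. It gives the time, the measured TCP pose, the force, the opening and the grip force at its end, in the units of the state.
- ctrl.read_state(): the state, without advancing time (a new reading comes with each control period).
- ctrl.get_image(name): name is "scene" or "top" or "wrist"; returns a dict with "color" (400x640x3 uint8, red, green, blue), "range_z" (400x640 float32, mm along the optical axis (not along the pixel's ray), 0 where there is no reading), "fx", "fy", "cx", "cy" (pixels), "T" (4x4, takes a point from camera to world coordinates); the wrist camera has in their place "T_tool_cam" (4x4, takes a point from camera to tool coordinates, whose origin is the TCP and whose axes are the flange's). Camera axes: x right, y down, z forward; pixel columns grow to the right and rows downward; lengths in mm; the calibration is good to about 2 mm. The wrist camera is an equidistant fisheye: a pixel r from the principal point sees the ray r / f radians off the axis. A picture is of the moment at which its call begins: read the wrist's pose just before it.
- ctrl.finish_job(): hands the job in; it is judged then, once.
The state is a dict: "clock": time; "qpos": joint angles; "qd": joint speeds; "tau": joint torques, N m; "eef_pos": TCP position; "tool_rot": TCP orientation; "force": force on the tool from outside, world axes, zero at the start; "torque": the same for the moment, N m; "width": finger opening in mm; "gripper_force": force on a finger pad.
Only numpy, scipy, OpenCV 4.12 (cv2) and the standard library are available. Lean on these libraries where they do the work, as an engineer would, in place of code of your own. Each camera call takes 0.05 s, during which the arm holds its last target. There are 200 camera calls.

TASK

Shut the end gate of the seedling-tray carrier and latch it: lift the gate's latch bar, swing the gate to, carry the bar over the lip of the keeper while easing the gate against its rubber buffer, and let the bar drop right down into the keeper's notch. Do it gently, without slamming the gate or forcing the bar against the keeper, and leave everything else on the bench where it stands.

Things in the scene. Friction and masses are not known exactly. Their poses are not given: they have to be found in the camera images.
- carrier: Zinc-grey open-topped steel tray carrier, fixed, 368 wide, 620 deep, 170 high, mesh sides, holding two black plug trays (seedlings up to z 200). Origin: on the bench right below the gate's vertical hinge axis. x: level, from the hinge along the shut gate to the keeper; y: into the carrier, the way the gate shuts; z up.
- hinge_post: Zinc-grey square post, 25 x 25 x 170, fixed to the carrier; it carries the hinges, the gate and the latch bar. Its origin and axes are the carrier's.
- notch_nominal (a point): Drawing place of the middle of the keeper's notch floor (carrier x 332, y -19, z 155). Keeper: dark sheet-steel bracket, 28 long in x, on the post at the gate's free end; from outside (-y) in: lip 6 thick, 16 high above the floor; notch 9 wide; back plate 6 thick, 36 high. Over 15 N bends it. Bolted through slots, it really lies 3 further out to 25 further in, not measured.
- buffer_nominal (a point): Drawing place of the face of the black rubber buffer (16 across) on the keeper bracket, behind the gate's free edge: carrier x 290, y 7, z 158. It shifts with the keeper. Spring 2 N per mm, first met by the gate some 3.5 mm before the bar is mid-notch. Pushing at the grip, the bar is past the lip at about 4 N and meets the hard back plate at about 10 N.
- gate (a joint): Gate angle, rad: 0 = square across the carrier, the bar over notch_nominal; positive = open, free end out to the carrier's -y; range -0.1 to 1.0. Latched, it reads -0.085 to 0.02, as the keeper is set. Tube and mesh frame, reaching 300 from the hinge axis, 20 thick, top at z 170, about 0.9 kg; light hinge friction: it stays where left, but the buffer pushes it back out.
- latch_bar (a joint): Latch bar angle, rad: 0 = level, as when lying on the notch floor; positive = free end raised, to 0.7; -0.08 = hanging on its rest pin, as at the start. Above about 0.09 it passes over the lip, on which it lies at about 0.08. Steel flat 6 thick, 20 high, 0.26 kg; falls by its weight.
- latch_grip (a point): Middle of the bar's upright grip: black round plastic, 16 across, 50 long (25 above and below this point); pinch it from above, across the gate. Bar level: 250 from the hinge axis along the gate, 19 outside the gate's middle plane, z 210. The bar's pivot bolt (axis level, square to the gate) is 120 nearer the hinge and 45 lower than this point.
- bar_tip (a point): Free end of the latch bar, middle of its height: 360 from the hinge axis along the gate, 19 outside the gate's middle plane, z 165 with the bar level.
- pot_a: Bystander: black plastic plant pot, 76 across the rim, 70 high; origin under its centre.
- pot_b: Bystander: clay plant pot, 110 across the rim, 100 high; origin under its centre.
- drink_bottle: Bystander: blue drinking bottle, 70 across, 220 high; origin under its centre.
- sprayer: Bystander: white spray bottle with black head, 84 across, 200 high; origin under its centre.
- dibber: Bystander: wooden dibber, 205 long, 28 thick, lying along its x; origin on the bench below its middle.
- trowel: Bystander: hand trowel, 300 long, 60 wide, lying along its x; origin on the bench, where blade and neck meet.

How it is judged (in metres and radians):
On the way:
1. the gate is swung to with its latch bar lifted up to the height of the keeper's lip (value of joint gate below 0.08 rad and value of joint latch_bar above 0.07 rad), for 0.1 s.
At the end, for the whole second after the job is handed in: The gate is shut (gate angle between -0.095 and 0.03 rad) and at rest, held by the keeper and its buffer, with the latch bar lying down on the floor of the keeper's notch (bar angle between -0.02 and 0.02 rad) (value of joint gate between -0.095 and 0.03 rad and value of joint latch_bar between -0.02 and 0.02 rad and contact force between hinge_post and carrier above 0.5 N and not (velocity of joint gate above 0.05 rad/s) and not (velocity of joint gate below -0.05 rad/s)); the robot touches nothing.
It fails at once if the gate or its bar is slammed or forced against the carrier, keeper or buffer with more than 15 N (contact force between hinge_post and carrier above 15 N).
It fails at once if a bystander is shifted by more than 30 mm (distance of any of pot_a, pot_b, drink_bottle, sprayer, dibber, trowel from where it was at the start of the episode above 0.03 m).
It also fails if it takes over 51 s, if anything falls off the work surface, if the arm or the gripper's body presses on something with over 40 N, if the wrist force passes 120 N, or if a joint passes its speed limit or range.

## Working session

There is one attempt and no reset: what is moved stays moved. The work goes in short steps, Python scripts to look and compute and a tool call to move; the robot and the scene stay as the last step left them, time stands still between calls to the robot, and variables do not carry over. Pictures are saved under pics/ and viewed, at most 10 in all, crops included, and the job is handed in when it is done.

Besides the shell and the picture viewer there is one more tool, called after ">>>" as name(argument=value, ...), one argument or row to a line, values as JSON. step_arm: Moves the arm, as the interface text tells. Shifts and turns lie within -1 to 1; 1 stands for 0.3 m of shift or 90 degrees of turn. Its arguments: {"type":"object","properties":{"plan":{"type":"array"}},"required":["plan"]}

```bash
mkdir -p pics; cat > h.py <<'E'
import numpy as np, cv2
from cell import ctrl
def pts(im):
    z=im["range_z"]; v,u=np.indices(z.shape)
    P=np.stack([(u-im["cx"])/im["fx"]*z,(v-im["cy"])/im["fy"]*z,z],-1)
    return P@im["T"][:3,:3].T+im["T"][:3,3]
E
python3 - <<'E'
from h import *
s=ctrl.read_state(); print({k:np.round(v,3) for k,v in s.items()})
for n in("scene","top"):
    im=ctrl.get_image(n); cv2.imwrite(f"pics/{n}0.png",im["color"][:,:,::-1]); np.savez(f"{n}0.npz",**im)
    print(n,im["fx"],im["cx"],im["cy"],np.round(im["T"],3).tolist())
E
```

```text
{'clock': np.float64(0.0), 'qpos': array([ 1.095,  0.629,  0.038,  1.518, -0.027,  0.996, -0.02 ]), 'qd': array([ 0.001, -0.   , -0.003, -0.   , -0.   ,  0.001, -0.001]), 'tau': array([-0.0000e+00, -5.6341e+01,  1.2260e+00, -1.9344e+01,  1.1000e-02,
        1.1000e-02, -0.0000e+00]), 'eef_pos': array([ 258.778, -595.631,  252.401]), 'tool_rot': array([-3.14, -0.  ,  0.41]), 'force': array([-0.148,  0.521, -0.174]), 'torque': array([ 0.008,  0.039, -0.007]), 'gripper_force': np.float64(0.0), 'width': np.float64(85.293)}
scene 477.08163357126045 316.88483236281456 201.42360656108502 [[-0.895, 0.272, -0.354, 1034.481], [0.446, 0.582, -0.68, 696.782], [0.021, -0.766, -0.642, 1000.579], [0.0, 0.0, 0.0, 1.0]]
top 489.6829654858255 316.7748215187259 197.11007837412237 [[0.075, -0.976, 0.206, 241.063], [-0.997, -0.072, 0.019, -224.645], [-0.004, -0.207, -0.978, 1584.233], [0.0, 0.0, 0.0, 1.0]]
```

View pics/scene0.png

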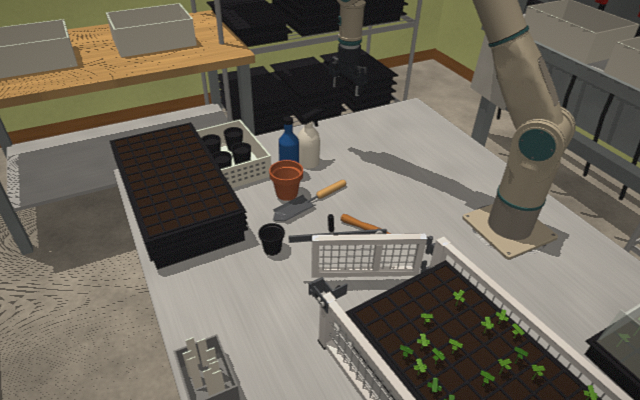

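View pics/top0.png

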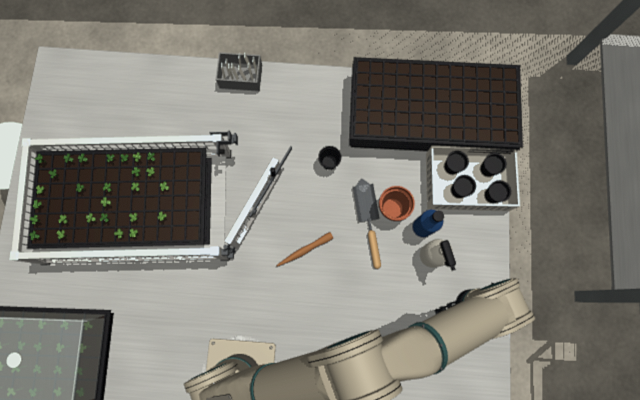

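The scene view shows the gate open, with the keeper at (325,288) and the grip at (331,222). The top view shows the hinge at about (228,252), the keeper at (226,140), the bar tip at (290,149) and the grip near (274,170).

```bash
python3 - <<'E'
from h import *
a=dict(np.load("top0.npz")); b=dict(np.load("scene0.npz"))
c=np.hstack([cv2.resize(a["color"][125:265,205:305],None,fx=4,fy=4,interpolation=2),cv2.resize(b["color"][200:340,280:380],None,fx=4,fy=4,interpolation=2)])
cv2.imwrite("pics/crop.png",c[:,:,::-1])
P=pts(a); v,u=np.indices(P.shape[:2]); C=a["color"].astype(int)
# gate/bar: points z 155..180 right of the carrier
w=C.min(-1)>150
z=P[...,2]
m=(z>158)&(z<180)&(u<232)&(u>10)&(v>125)&(v<270)&w
pp=P[m]; print(len(pp))
# outer rail sides by x histogram
h,e=np.histogram(pp[:,0],bins=np.arange(100,700,10)); print([(int(e[i]),int(h[i])) for i in range(len(h)) if h[i]>5])
m=(z>155)&(z<180)&(u>=228)&(u<300)&(v>140)&(v<262)
q=P[m&w]; print("gate",len(q)); (vx,vy,x0,y0)=cv2.fitLine(q[:,:2].astype(np.float32),cv2.DIST_HUBER,0,.01,.01).ravel(); print(vx,vy,x0,y0,q.min(0),q.max(0))
g=(z>195)&(z<260)&(u>=228)&(u<320)&(v>130)&(v<262); print("grip",g.sum(),P[g].mean(0) if g.any() else "", P[g].max(0) if g.any() else "",u[g],v[g])
k=(z>120)&(C.max(-1)<90)&(u>205)&(u<245)&(v>125)&(v<160); print("keeper",P[k].min(0),P[k].max(0))
E
```

```text
3193
[(290, 43), (300, 149), (310, 241), (320, 240), (330, 241), (340, 256), (350, 195), (360, 75), (370, 26), (380, 31), (390, 49), (400, 35), (410, 35), (420, 25), (430, 19), (440, 22), (450, 24), (460, 18), (470, 24), (480, 23), (490, 18), (500, 22), (510, 22), (520, 20), (530, 22), (540, 18), (550, 24), (560, 22), (570, 17), (580, 23), (590, 20), (600, 20), (610, 17), (620, 23), (630, 35), (640, 124), (650, 203), (660, 185), (670, 180), (680, 187)]
gate 604
0.9180294 -0.3965122 512.0749 -3.8826265 [384.4789883  -70.55484582 161.55149573] [649.44802298  52.61198715 178.54463587]
grip 33 [598.37941346 -59.12049958 217.88274232] [692.72532563  78.76338261 227.42133239] [228 270 271 272 273 270 271 272 273 274 270 271 272 273 274 270 271 273
 270 271 272 273 274 270 271 272 273 274 270 271 272 273 274] [138 168 168 168 168 169 169 169 169 169 170 170 170 170 170 171 171 171
 172 172 172 172 172 173 173 173 173 173 174 174 174 174 174]
keeper [ 241.06290258 -224.64469297  120.23890145] [ 719.00639441  138.78428481 1584.23255566]
```

View pics/crop.png

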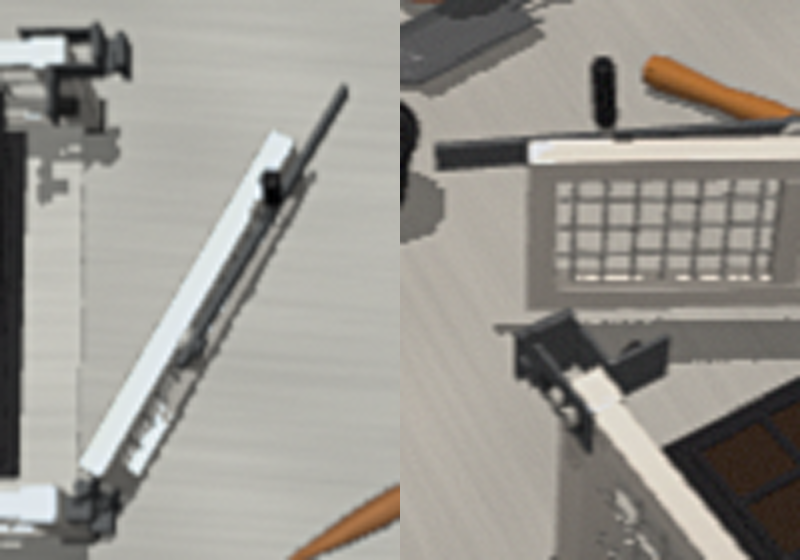

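```bash
python3 - <<'E'
from h import *
a=dict(np.load("top0.npz")); C=a["color"].astype(int); v,u=np.indices(C.shape[:2])
def ray(u,v,zp,im=a):
    d=np.stack([(u-im["cx"])/im["fx"],(v-im["cy"])/im["fy"],np.ones_like(u*1.)],-1)@im["T"][:3,:3].T
    o=im["T"][:3,3]; return o+d*((zp-o[2])/d[...,2:])
w=(C.min(-1)>185); P=pts(a); z=P[...,2]
W=ray(u,v,170.)
for n,vs in(("far",(125,165)),("near",(240,262))):
    m=w&(u>60)&(u<200)&(v>vs[0])&(v<vs[1])&(abs(z-170)<12)
    q=W[m][:,:2]; vx,vy,x0,y0=cv2.fitLine(q.astype(np.float32),4,0,.01,.01).ravel()
    s=np.sign(vy); r=(q-[x0,y0])@[vy*s,-vx*s]; print(n,m.sum(),"yaw(y axis)",np.arctan2(-vx*s,vy*s),x0,y0,np.percentile(r,[2,98]))
m=w&(u>=222)&(u<300)&(v>150)&(v<250)&(abs(z-170)<12)
cn,l,st,_=cv2.connectedComponentsWithStats(m.astype(np.uint8)); k=1+st[1:,4].argmax(); q=W[l==k][:,:2]
(c,wh,_)=cv2.minAreaRect(q.astype(np.float32)); vx,vy,x0,y0=cv2.fitLine(q.astype(np.float32),4,0,.01,.01).ravel()
d=np.array([vx,vy])*np.sign(vx); t=(q-[x0,y0])@d
print("gate",c,wh,"ang",np.arctan2(d[1],d[0]),"ends",[x0,y0]+t.min()*d,[x0,y0]+t.max()*d,"hinge",[x0,y0]+(t.max()-300)*d)
g=(z>205)&(u>=265)&(u<280)&(v>160)&(v<180); print("grip",np.median(P[g],0),P[g][:,:2].min(0),P[g][:,:2].max(0),np.percentile(P[g][:,2],[5,50,95]))
k=(C.max(-1)<100)&(u>205)&(u<245)&(v>125)&(v<160)&(z>100)&(z<300)
for zr in((140,160),(160,180),(180,200),(200,260)):
    kk=k&(z>zr[0])&(z<zr[1]); print(zr,kk.sum(),P[kk].min(0) if kk.any() else"",P[kk].max(0) if kk.any() else"")
E
```

```text
far 732 yaw(y axis) 0.09813066 674.6976 380.48608 [-8.15699332  7.92356912]
near 815 yaw(y axis) 0.097208925 335.4692 328.12695 [-8.17146908  8.07306353]
gate (515.9075317382812, -5.587547302246094) (19.95033073425293, 285.310302734375) ang -0.4146177 ends [385.73658821  52.73638834] [646.81780131 -62.17388277] hinge [372.23668487  58.67813165]
grip [593.6637954  -64.14021906 224.12514287] [ 241.06290258 -224.64469297] [602.98412166 -57.63056284] [ 206.76235169  224.12514287 1584.23255566]
(140, 160) 71 [647.12579055  61.24691234 141.00949283] [718.51214944 125.83444863 159.94727757]
(160, 180) 132 [647.0559033   62.22460694 160.00894571] [718.69342236 138.78428481 179.93494067]
(180, 200) 53 [648.7051729   76.55262583 180.28017173] [717.92384513 138.06128746 194.10413907]
(200, 260) 0
```

>>> step_arm(
  plan=[
    {"dz": -0.09, "gripper": 1},
    {"dz": -0.09, "gripper": 1},
    {"dz": -0.09, "gripper": 1},
    {"dz": -0.06, "gripper": 1},
    {"dx": 0.124, "dy": -0.085, "gripper": 1},
    {"dx": 0.124, "dy": -0.085, "gripper": 1},
    {"dx": 0.124, "dy": -0.085, "gripper": 1},
    {"dx": 0.124, "dy": -0.085, "gripper": 1},
    {"dx": 0.124, "dy": -0.085, "gripper": 1},
    {"dx": 0.124, "dy": -0.085, "gripper": 1},
    {"dx": 0.124, "dy": -0.085, "gripper": 1},
    {"dx": 0.124, "dy": -0.085, "gripper": 1},
    {"dx": 0.124, "dy": -0.085, "gripper": 1},
    {"dx": 0.124, "dy": -0.085, "gripper": 1},
    {"dx": 0.124, "dy": -0.085, "gripper": 1},
    {"dx": 0.124, "dy": -0.085, "gripper": 1},
    {"dx": 0.124, "dy": -0.085, "gripper": 1},
    {"dx": 0.124, "dy": -0.085, "gripper": 1},
  ],
)

```text
invalid input
```

>>> step_arm(
  plan=[
    {"az": 0.105, "gripper": 1},
    {"az": 0.105, "gripper": 1},
    {"az": 0.105, "gripper": 1},
    {"az": 0.105, "gripper": 1},
    {"az": 0.105, "gripper": 1},
    {"dz": 0.05, "gripper": 1},
    {"gripper": 1},
  ],
)

```text
invalid input
```

```bash
python3 - <<'E'
from h import *
s=ctrl.read_state(); im=ctrl.get_image("wrist"); np.savez("w1.npz",pos=s["eef_pos"],rot=s["tool_rot"],**im)
cv2.imwrite("pics/w1.png",im["color"][:,:,::-1]); print(s["clock"],s["eef_pos"],s["tool_rot"],s["qpos"],s["force"],im["fx"],im["cx"],im["cy"],im["T_tool_cam"].round(3).tolist())
E
```

```text
0.1 [ 258.82411967 -595.66708841  252.48664058] [-3.13987820e+00 -1.88743604e-05  4.09846355e-01] [ 1.09518292  0.62923593  0.03840948  1.51828426 -0.02701775  0.99630323
 -0.01998555] [-0.08448428 -0.05957387 -0.15152618] 309.70691628693146 321.2900586307849 201.96381426237042 [[0.001, -0.96, -0.281, 70.986], [1.0, 0.0, 0.001, -0.022], [-0.001, -0.281, 0.96, -121.958], [0.0, 0.0, 0.0, 1.0]]
```

View pics/w1.png

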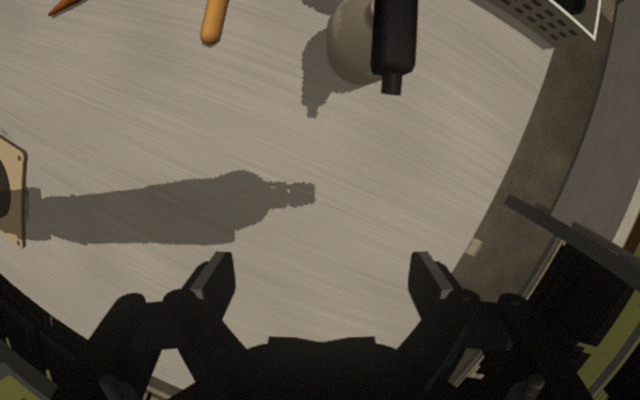

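The moves were refused, probably because every row needs all its keys, so the wrist view still shows the start place with the sprayer at (385,45). I'll resend with full rows.

>>> step_arm(
  plan=[
    {"dx": 0, "dy": 0, "dz": -0.09, "ax": 0, "ay": 0, "az": 0, "gripper": 1},
    {"dx": 0, "dy": 0, "dz": -0.09, "ax": 0, "ay": 0, "az": 0, "gripper": 1},
    {"dx": 0, "dy": 0, "dz": -0.09, "ax": 0, "ay": 0, "az": 0, "gripper": 1},
    {"dx": 0, "dy": 0, "dz": -0.06, "ax": 0, "ay": 0, "az": 0, "gripper": 1},
    {"dx": 0.124, "dy": -0.085, "dz": 0, "ax": 0, "ay": 0, "az": 0, "gripper": 1},
    {"dx": 0.124, "dy": -0.085, "dz": 0, "ax": 0, "ay": 0, "az": 0, "gripper": 1},
    {"dx": 0.124, "dy": -0.085, "dz": 0, "ax": 0, "ay": 0, "az": 0, "gripper": 1},
    {"dx": 0.124, "dy": -0.085, "dz": 0, "ax": 0, "ay": 0, "az": 0, "gripper": 1},
    {"dx": 0.124, "dy": -0.085, "dz": 0, "ax": 0, "ay": 0, "az": 0, "gripper": 1},
    {"dx": 0.124, "dy": -0.085, "dz": 0, "ax": 0, "ay": 0, "az": 0, "gripper": 1},
    {"dx": 0.124, "dy": -0.085, "dz": 0, "ax": 0, "ay": 0, "az": 0, "gripper": 1},
    {"dx": 0.124, "dy": -0.085, "dz": 0, "ax": 0, "ay": 0, "az": 0, "gripper": 1},
    {"dx": 0.124, "dy": -0.085, "dz": 0, "ax": 0, "ay": 0, "az": 0, "gripper": 1},
    {"dx": 0.124, "dy": -0.085, "dz": 0, "ax": 0, "ay": 0, "az": 0, "gripper": 1},
    {"dx": 0.124, "dy": -0.085, "dz": 0, "ax": 0, "ay": 0, "az": 0, "gripper": 1},
    {"dx": 0.124, "dy": -0.085, "dz": 0, "ax": 0, "ay": 0, "az": 0, "gripper": 1},
    {"dx": 0.124, "dy": -0.085, "dz": 0, "ax": 0, "ay": 0, "az": 0, "gripper": 1},
    {"dx": 0.124, "dy": -0.085, "dz": 0, "ax": 0, "ay": 0, "az": 0, "gripper": 1},
  ],
)

```text
clock: 2.4
eef_pos: [594.9, -60.0, 352.1]
tool_rot: [-3.142, 0.0, 0.41]
force: [0.7, -0.1, 0.6]
width: 85.3
gripper_force: 0.0
```

>>> step_arm(
  plan=[
    {"dx": 0, "dy": 0, "dz": 0, "ax": 0, "ay": 0, "az": 0.105, "gripper": 1},
    {"dx": 0, "dy": 0, "dz": 0, "ax": 0, "ay": 0, "az": 0.105, "gripper": 1},
    {"dx": 0, "dy": 0, "dz": 0, "ax": 0, "ay": 0, "az": 0.105, "gripper": 1},
    {"dx": 0, "dy": 0, "dz": 0, "ax": 0, "ay": 0, "az": 0.105, "gripper": 1},
    {"dx": 0, "dy": 0, "dz": 0, "ax": 0, "ay": 0, "az": 0.105, "gripper": 1},
    {"dx": 0, "dy": 0, "dz": 0.1, "ax": 0, "ay": 0, "az": 0, "gripper": 1},
    {"dx": 0, "dy": 0, "dz": 0, "ax": 0, "ay": 0, "az": 0, "gripper": 1},
  ],
)

```text
clock: 3.28
eef_pos: [592.8, -60.9, 320.2]
tool_rot: [3.14, 0.005, -0.414]
force: [-0.5, 0.8, 0.6]
width: 85.5
gripper_force: 0.0
```

```bash
python3 - <<'E'
from h import *
s=ctrl.read_state(); im=ctrl.get_image("wrist"); np.savez("w2.npz",pos=s["eef_pos"],rot=s["tool_rot"],**im)
cv2.imwrite("pics/w2.png",im["color"][:,:,::-1]); print(s["clock"],s["eef_pos"],s["tool_rot"],s["qpos"],s["force"])
E
```

```text
3.275 [592.8440207  -60.90068545 320.23958665] [ 3.13980194  0.00500386 -0.41449188] [-0.01384187  0.48809943  0.10828536  1.58433019 -0.05750235  1.07760336
 -1.87588627] [-0.52568521  0.79524693  0.58157166]
```

View pics/w2.png

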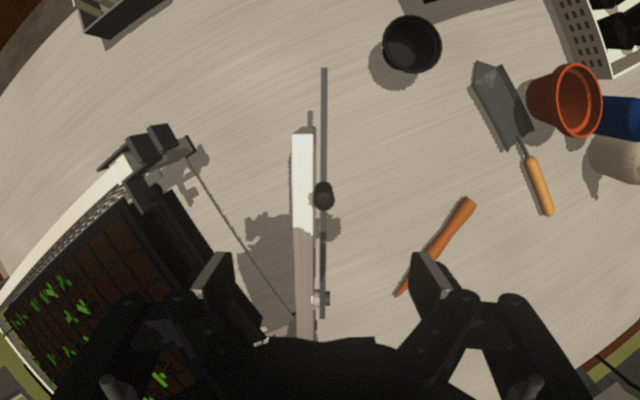

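The wrist view shows the gate upright in the image and aligned with the tool, the grip at (323,195), the bar tip at (324,70), and the keeper around (165,145) with its arms reaching to (192,150).

```bash
cat >> h.py <<'E'
from scipy.spatial.transform import Rotation as Ro
def wray(w,u,v):
    u=np.asarray(u,float);v=np.asarray(v,float)
    x=u-w["cx"];y=v-w["cy"];r=np.hypot(x,y)+1e-9;t=r/w["fx"]
    d=np.stack([x/r*np.sin(t),y/r*np.sin(t),np.cos(t)],-1)
    R=Ro.from_euler("xyz",w["rot"]).as_matrix(); T=w["T_tool_cam"]
    return R@T[:3,3]+w["pos"], d@(R@T[:3,:3]).T, d
def wplane(w,u,v,z):
    o,d,_=wray(w,u,v); return o+d*((z-o[2])/d[...,2:])
def wpts(w):
    z=w["range_z"]; v,u=np.indices(z.shape); o,d,c=wray(w,u,v); return o+d*(z/c[...,2])[...,None]
H=np.array([372.2,58.7]); YAW=.098
def car(P):
    q=P[...,:2]-H; c,s=np.cos(YAW),np.sin(YAW); return np.stack([q[...,0]*c+q[...,1]*s,-q[...,0]*s+q[...,1]*c,P[...,2]],-1)
E
python3 - <<'E'
from h import *
w=dict(np.load("w2.npz")); P=wpts(w); v,u=np.indices(P.shape[:2]); C=w["color"].astype(int)
g=(P[...,2]>212)&(P[...,2]<235)&(abs(u-323)<20)&(abs(v-193)<25); print("grip",g.sum(),np.median(P[g],0),P[g].min(0),P[g].max(0))
b=(C.max(-1)<120)&(abs(u-324)<8)&(v>65)&(v<170)&(P[...,2]>120); q=P[b]; print("bar",b.sum(),q.min(0),q.max(0),cv2.fitLine(q[:,:2].astype(np.float32),4,0,.01,.01).ravel())
gt=(C.min(-1)>140)&(abs(u-303)<15)&(v>125)&(v<220)&(abs(P[...,2]-170)<10); q=P[gt]; print("gate",gt.sum(),q.min(0),q.max(0),cv2.fitLine(q[:,:2].astype(np.float32),4,0,.01,.01).ravel())
K=car(P); k=(C.max(-1)<110)&(K[...,2]>145)&(u>90)&(u<205)&(v>115)&(v<205)
q=K[k]
for n,src in(("wrist",q),("top",None)):
    if src is None:
        a=dict(np.load("top0.npz")); src=car(pts(a)); A=a["color"].max(-1)<110; vv,uu=np.indices(A.shape); src=src[A&(uu>200)&(uu<245)&(vv>125)&(vv<165)]
    src=src[(src[:,0]>270)&(src[:,0]<360)&(src[:,2]>145)&(src[:,2]<205)]
    print(n)
    for x0 in range(300,352,6):
        s=src[(src[:,0]>=x0)&(src[:,0]<x0+6)]; o=[]
        for y0 in range(-40,40,3):
            t=s[(s[:,1]>=y0)&(s[:,1]<y0+3)]
            if len(t)>0:o.append((y0,int(np.median(t[:,2]))))
        print(x0,o)
E
```

```text
grip 401 [600.74932604 -66.79857042 225.96870041] [591.43789798 -74.2074258  212.23337702] [607.63722877 -58.55849308 228.09606884]
bar 563 [ 609.93676607 -110.80334845  156.90408178] [695.51161761 -69.57322303 441.83776887] [ 9.1100347e-01 -4.1239876e-01  6.5283838e+02 -9.0130295e+01]
gate 1760 [572.9511889  -75.28683712 167.98991174] [651.25879387 -27.11174015 173.4958098 ] [ 9.1187143e-01 -4.1047588e-01  6.1349249e+02 -5.1657490e+01]
wrist
300 [(17, 167), (20, 171), (23, 182)]
306 [(17, 168), (20, 171), (23, 183)]
312 [(-16, 170), (-13, 170), (-10, 174), (-7, 171), (-4, 171), (-1, 171), (2, 177), (5, 173), (8, 175), (11, 172), (14, 170), (17, 167), (20, 171), (23, 183)]
318 [(-34, 158), (-31, 169), (-28, 171), (-25, 156), (-22, 155), (-19, 174), (-16, 174), (-13, 185), (-10, 184), (-7, 183), (-4, 183), (-1, 183), (2, 183), (5, 183), (8, 183), (11, 168), (14, 182), (17, 182), (20, 182), (35, 169)]
324 [(-34, 161), (-31, 171), (-28, 172), (-19, 175), (-16, 192), (-13, 191), (11, 162), (14, 159)]
330 [(-34, 159), (-31, 172), (-28, 172), (-25, 170), (-19, 176), (-16, 192), (-13, 192),
[... 605 characters left out ...]
, (14, 169), (17, 175), (20, 168), (23, 168), (26, 176), (35, 153)]
318 [(-31, 159), (-28, 157), (-25, 165), (-22, 155), (-16, 160), (-13, 184), (-10, 176), (-7, 177), (14, 178), (32, 160), (35, 161)]
324 [(-31, 155), (-28, 171), (-22, 157), (-19, 159), (-16, 173), (-13, 171)]
330 [(-31, 159), (-28, 176), (-22, 156), (-19, 156), (-16, 175), (-13, 180), (-10, 187)]
336 [(-31, 157), (-28, 170), (-22, 163), (-19, 155), (-16, 160), (-13, 187), (14, 149)]
342 [(-31, 156), (-28, 168), (-25, 165), (-16, 160), (-13, 187), (-10, 187), (-4, 174), (-1, 173), (2, 161), (5, 171), (8, 174), (11, 179), (14, 160), (17, 176), (20, 179), (23, 180), (26, 181), (29, 180), (32, 183), (35, 177), (38, 184)]
348 []
```

>>> step_arm(
  plan=[
    {"dx": 0.021, "dy": 0.006, "dz": 0, "ax": 0, "ay": 0, "az": 0.004, "gripper": 1},
    {"dx": 0, "dy": 0, "dz": 0.07, "ax": 0, "ay": 0, "az": 0, "gripper": 1},
    {"dx": 0, "dy": 0, "dz": 0.07, "ax": 0, "ay": 0, "az": 0, "gripper": 1},
    {"dx": 0, "dy": 0, "dz": 0.07, "ax": 0, "ay": 0, "az": 0, "gripper": 1},
    {"dx": 0, "dy": 0, "dz": 0.07, "ax": 0, "ay": 0, "az": 0, "gripper": 1},
    {"dx": 0, "dy": 0, "dz": 0.07, "ax": 0, "ay": 0, "az": 0, "gripper": 1},
    {"dx": 0, "dy": 0, "dz": 0.03, "ax": 0, "ay": 0, "az": 0, "gripper": 1},
    {"dx": 0, "dy": 0, "dz": 0, "ax": 0, "ay": 0, "az": 0, "gripper": 1},
    {"dx": 0, "dy": 0, "dz": 0, "ax": 0, "ay": 0, "az": 0, "gripper": 0.6},
    {"dx": 0, "dy": 0, "dz": 0, "ax": 0, "ay": 0, "az": 0, "gripper": 0.35},
    {"dx": 0, "dy": 0, "dz": 0, "ax": 0, "ay": 0, "az": 0, "gripper": 0.3},
  ],
)

```text
clock: 4.7
eef_pos: [599.8, -65.4, 208.9]
tool_rot: [-3.141, -0.001, -0.421]
force: [-0.1, 0.4, 0.2]
width: 32.2
gripper_force: 0.0
```

```bash
python3 - <<'E'
from h import *
s=ctrl.read_state(); im=ctrl.get_image("wrist"); np.savez("w3.npz",pos=s["eef_pos"],rot=s["tool_rot"],**im)
cv2.imwrite("pics/w3.png",im["color"][:,:,::-1]); print(s["clock"],s["eef_pos"],s["tool_rot"],s["force"],s["width"])
E
```

```text
4.7 [599.76322332 -65.44028242 208.86927673] [-3.14122136e+00 -8.84302160e-04 -4.21199165e-01] [-0.07538183  0.35019733  0.17677469] 32.18398756487293
```

View pics/w3.png

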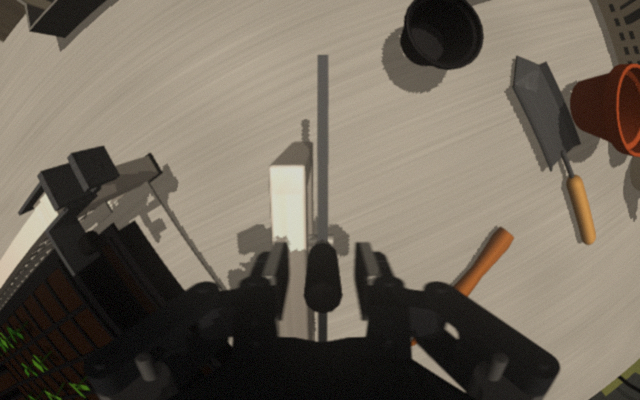

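The grip stands midway between the pads at (323,275), and the bar is vertical in the image. I'll lower slightly and close.

>>> step_arm(
  plan=[
    {"dx": 0, "dy": 0, "dz": 0.012, "ax": 0, "ay": 0, "az": 0, "gripper": 0.25},
    {"dx": 0, "dy": 0, "dz": 0, "ax": 0, "ay": 0, "az": 0, "gripper": 0.15},
    {"dx": 0, "dy": 0, "dz": 0, "ax": 0, "ay": 0, "az": 0, "gripper": 0.0},
    {"dx": 0, "dy": 0, "dz": 0, "ax": 0, "ay": 0, "az": 0, "gripper": 0.0},
    {"dx": 0, "dy": 0, "dz": 0, "ax": 0, "ay": 0, "az": 0, "gripper": 0.0},
  ],
)

```text
clock: 5.38
eef_pos: [599.3, -65.5, 204.5]
tool_rot: [3.141, 0.0, -0.421]
force: [0.2, 0.2, -3.0]
width: 14.5
gripper_force: 58.4
```

```bash
cat >> h.py <<'E'
from scipy.optimize import least_squares
def pose(g,b,H=H):
    # frame on grip (bar level axes): x along bar, y outward, z down -- tool-like
    Rg=Ro.from_euler("z",YAW-g); Rb=Ro.from_euler("y",-b)
    R=Rg*Rb
    p=Rg.apply(np.array([130,-19,0])+Rb.apply([120,0,45]))+np.array([*H,165])
    T=np.eye(4); T[:3,:3]=R.as_matrix(); T[:3,3]=p; return T
def T_of(s):
    T=np.eye(4); T[:3,:3]=Ro.from_euler("xyz",s["tool_rot"]).as_matrix(); T[:3,3]=s["eef_pos"]; return T
def deltas(off,seq,H=H):
    Ts=[pose(g,b,H)@off for g,b in seq]; o=[]
    for A,B in zip(Ts,Ts[1:]):
        D=np.linalg.inv(A)@B; o.append(np.r_[D[:3,3]/300,Ro.from_matrix(D[:3,:3]).as_rotvec()/(np.pi/2)])
    return np.array(o)
E
python3 - <<'E'
from h import *
np.set_printoptions(suppress=True,precision=4)
s=ctrl.read_state(); T=T_of(s); print(s["clock"],s["eef_pos"],s["tool_rot"],s["force"],s["width"],s["gripper_force"])
# hinge consistent with grip as grasped, gate angle from yaw
g0=YAW+.418; P=pose(g0,-.08)
Hn=H+(T[:2,3]-P[:2,3]); print("hinge from grip",Hn,"g0",g0)
for HH in (H,(H+Hn)/2):
    off=np.linalg.inv(pose(g0,-.08,HH))@T
    print(deltas(off,[(g0,-.08),(g0,0.025),(g0,.13)],HH)); print(deltas(off,[(g0,.13),(g0-.025,.13)],HH))
E
```

```text
5.375 [599.345  -65.4543 204.4938] [ 3.1414  0.0004 -0.4211] [ 0.1932  0.2282 -3.0408] 14.545145779967442 58.39164733886719
hinge from grip [375.6463  54.6973] g0 0.516
[[-0.0162  0.0001 -0.044   0.0002  0.0668  0.    ]
 [-0.0162  0.0001 -0.044   0.0002  0.0668  0.    ]]
[[ 0.0014 -0.0206  0.0003  0.0033 -0.     -0.0156]]
[[-0.0161  0.0001 -0.0431  0.0002  0.0668  0.    ]
 [-0.0161  0.0001 -0.0431  0.0002  0.0668  0.    ]]
[[ 0.0013 -0.0204  0.0003  0.0033 -0.     -0.0156]]
```

>>> step_arm(
  plan=[
    {"dx": -0.004, "dy": 0, "dz": -0.0108, "ax": 0, "ay": 0.0167, "az": 0, "gripper": 0},
    {"dx": -0.004, "dy": 0, "dz": -0.0108, "ax": 0, "ay": 0.0167, "az": 0, "gripper": 0},
    {"dx": -0.004, "dy": 0, "dz": -0.0108, "ax": 0, "ay": 0.0167, "az": 0, "gripper": 0},
    {"dx": -0.004, "dy": 0, "dz": -0.0108, "ax": 0, "ay": 0.0167, "az": 0, "gripper": 0},
    {"dx": -0.004, "dy": 0, "dz": -0.0108, "ax": 0, "ay": 0.0167, "az": 0, "gripper": 0},
    {"dx": -0.004, "dy": 0, "dz": -0.0108, "ax": 0, "ay": 0.0167, "az": 0, "gripper": 0},
    {"dx": -0.004, "dy": 0, "dz": -0.0108, "ax": 0, "ay": 0.0167, "az": 0, "gripper": 0},
    {"dx": -0.004, "dy": 0, "dz": -0.0108, "ax": 0, "ay": 0.0167, "az": 0, "gripper": 0},
    {"dx": 0, "dy": 0, "dz": 0, "ax": 0, "ay": 0, "az": 0, "gripper": 0},
  ],
)

```text
clock: 6.5
eef_pos: [589.1, -60.5, 230.3]
tool_rot: [-3.141, -0.212, -0.421]
force: [2.6, -1.4, -1.9]
width: 14.5
gripper_force: 58.5
```

>>> step_arm(
  plan=[
    {"dx": 0.0013, "dy": -0.0204, "dz": 0.0003, "ax": 0.0033, "ay": 0, "az": -0.0156, "gripper": 0},
    {"dx": 0.0013, "dy": -0.0204, "dz": 0.0003, "ax": 0.0033, "ay": 0, "az": -0.0156, "gripper": 0},
    {"dx": 0.0013, "dy": -0.0204, "dz": 0.0003, "ax": 0.0033, "ay": 0, "az": -0.0156, "gripper": 0},
    {"dx": 0.0013, "dy": -0.0204, "dz": 0.0003, "ax": 0.0033, "ay": 0, "az": -0.0156, "gripper": 0},
    {"dx": 0.0013, "dy": -0.0204, "dz": 0.0003, "ax": 0.0033, "ay": 0, "az": -0.0156, "gripper": 0},
    {"dx": 0.0013, "dy": -0.0204, "dz": 0.0003, "ax": 0.0033, "ay": 0, "az": -0.0156, "gripper": 0},
    {"dx": 0.0013, "dy": -0.0204, "dz": 0.0003, "ax": 0.0033, "ay": 0, "az": -0.0156, "gripper": 0},
    {"dx": 0.0013, "dy": -0.0204, "dz": 0.0003, "ax": 0.0033, "ay": 0, "az": -0.0156, "gripper": 0},
    {"dx": 0.0013, "dy": -0.0204, "dz": 0.0003, "ax": 0.0033, "ay": 0, "az": -0.0156, "gripper": 0},
    {"dx": 0.0013, "dy": -0.0204, "dz": 0.0003, "ax": 0.0033, "ay": 0, "az": -0.0156, "gripper": 0},
    {"dx": 0, "dy": 0, "dz": 0, "ax": 0, "ay": 0, "az": 0, "gripper": 0},
  ],
)

```text
clock: 7.88
eef_pos: [611.8, -2.5, 229.8]
tool_rot: [-3.141, -0.211, -0.169]
force: [5.0, -1.2, 0.2]
width: 14.6
gripper_force: 58.7
```

```bash
python3 - <<'E'
from h import *
s=ctrl.read_state(); print(s["force"],s["torque"],s["eef_pos"],s["tool_rot"]); Hm=np.array([373.9,56.7])
p=s["eef_pos"][:2]-Hm; print("radius",np.hypot(*p),"was",np.hypot(*(np.array([589.1,-60.5])-Hm)), "ang",np.arctan2(p[1],p[0])+0, "was",np.arctan2(-117.2,215.2))
E
```

```text
[ 5.01248058 -1.20785541  0.24140297] [-0.23510112 -0.78018577  0.10770003] [611.77077911  -2.51646206 229.84414098] [-3.1408567  -0.211211   -0.16899861]
radius 245.13077516770386 was 245.04464899279074 ang -0.2439843711100694 was -0.49869534084469
```

>>> step_arm(
  plan=[
    {"dx": 0.0023, "dy": -0.0204, "dz": 0.0003, "ax": 0.0033, "ay": 0, "az": -0.0156, "gripper": 0},
    {"dx": 0.0023, "dy": -0.0204, "dz": 0.0003, "ax": 0.0033, "ay": 0, "az": -0.0156, "gripper": 0},
    {"dx": 0.0023, "dy": -0.0204, "dz": 0.0003, "ax": 0.0033, "ay": 0, "az": -0.0156, "gripper": 0},
    {"dx": 0.0023, "dy": -0.0204, "dz": 0.0003, "ax": 0.0033, "ay": 0, "az": -0.0156, "gripper": 0},
    {"dx": 0.0023, "dy": -0.0204, "dz": 0.0003, "ax": 0.0033, "ay": 0, "az": -0.0156, "gripper": 0},
    {"dx": 0.0023, "dy": -0.0204, "dz": 0.0003, "ax": 0.0033, "ay": 0, "az": -0.0156, "gripper": 0},
    {"dx": 0, "dy": 0, "dz": 0, "ax": 0, "ay": 0, "az": 0, "gripper": 0},
  ],
)

```text
clock: 8.75
eef_pos: [618.1, 33.4, 229.3]
tool_rot: [3.142, -0.208, -0.019]
force: [1.6, -0.0, -2.5]
width: 14.8
gripper_force: 58.6
```

```bash
python3 - <<'E'
from h import *
s=ctrl.read_state(); im=ctrl.get_image("top"); np.savez("t4.npz",**im); print(s["clock"],s["force"],s["torque"],s["eef_pos"],s["tool_rot"])
ws=ctrl.get_image("wrist"); sc=ctrl.get_image("scene")
A=cv2.resize(sc["color"][220:340,260:440],(720,480)); cv2.imwrite("pics/s4.png",A[:,:,::-1]); cv2.imwrite("pics/w4.png",ws["color"][:,:,::-1]); np.savez("w4.npz",pos=s["eef_pos"],rot=s["tool_rot"],**ws)
E
```

```text
8.75 [ 1.61715926 -0.03992864 -2.54709577] [0.02695279 0.13650111 0.0744079 ] [618.14575162  33.40820346 229.268063  ] [ 3.14158377 -0.20758997 -0.01892645]
```

View pics/w4.png

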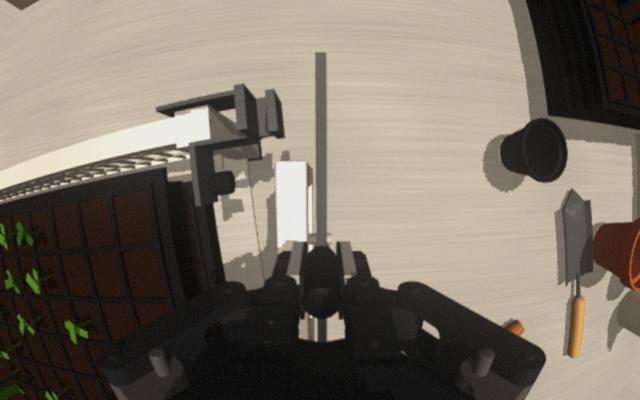

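The wrist view shows the bar at column 320 (rows 52–240), the keeper lip at (273,115), the back plate at (243,110) and the buffer at (230,183). The bar is well clear of the lip.

```bash
python3 - <<'E'
from h import *
w=dict(np.load("w4.npz")); P=wpts(w); C=w["color"].astype(int); v,u=np.indices(C.shape[:2])
import h; h.H=np.array([373.9,56.7]); K=h.car(P)
D=(C.max(-1)<130)
k=D&(u>225)&(u<300)&(v>82)&(v<140)&(K[...,2]>145)
for x0 in range(318,346,4):
    s=K[k&(K[...,0]>=x0)&(K[...,0]<x0+4)]; a=s[(s[:,2]>167)&(s[:,2]<174)]; b=s[s[:,2]>186]
    f=lambda q:np.percentile(q[:,1],[5,50,95]).round(1) if len(q)>3 else None
    t=K[D&(abs(u-320)<10)&(v<230)&(K[...,0]>=x0)&(K[...,0]<x0+4)&(K[...,2]>150)]
    print(x0,"lip",f(a),"back",f(b),"bar",f(t),np.median(t[:,2]) if len(t) else "")
t=K[D&(abs(u-320)<9)&(v<225)&(K[...,2]>150)]; print("bar slope",np.polyfit(t[:,0],t[:,1],1),np.polyfit(t[:,0],t[:,2],1),t[:,0].max())
b=(u>210)&(u<236)&(v>170)&(v<196)&D; print("buffer",np.percentile(K[b],[5,50,95],axis=0))
gt=(C.min(-1)>140)&(u>275)&(u<312)&(v>160)&(v<240)&(abs(K[...,2]-170)<8); q=K[gt]; print("gate",np.polyfit(q[:,0],q[:,1],1),np.percentile(q,[2,98],axis=0))
E
```

```text
318 lip [-29.  -25.  -13.3] back [-14.1 -11.5  -8.4] bar [-58.6 -56.1 -53.9] 201.17499766582864
322 lip [-29.1 -25.4 -14.1] back [-13.9 -11.9  -8.9] bar [-59.  -56.6 -54.3] 201.79753021602806
326 lip [-29.1 -25.9 -14.1] back [-14.  -11.7  -8.8] bar [-59.5 -57.2 -54.8] 202.4510839448569
330 lip [-28.9 -25.7 -14.1] back [-14.1 -11.8  -8.4] bar [-60.  -57.7 -55.2] 203.09470019599968
334 lip [-28.9 -25.6 -13.8] back [-14.3 -12.   -8.7] bar [-60.5 -58.  -55.7] 203.57321607478502
338 lip [-28.9 -25.7 -13.6] back [-14.  -11.5  -8.2] bar [-61.  -58.5 -56.2] 203.99277111968127
342 lip [-28.8 -23.8   2.4] back [-13.9 -12.   -8.4] bar [-61.4 -59.  -56.6] 204.4088578132318
bar slope [ -0.11466507 -19.53215346] [1.15516967e-01 1.64665053e+02] 353.0279068721693
buffer [[283.03096914   7.16650465  19.61040475]
 [290.17263402  13.66221533 165.14801482]
 [297.97455752  45.92484807 167.64731507]]
gate [-0.09769313 -5.4642892 ] [[249.96434364 -42.53992939 169.744704  ]
 [297.24137137 -21.74951308 172.57154651]]
```

>>> step_arm(
  plan=[
    {"dx": 0.0014, "dy": -0.0122, "dz": 0.0002, "ax": 0.002, "ay": 0, "az": -0.0094, "gripper": 0},
    {"dx": 0.0014, "dy": -0.0122, "dz": 0.0002, "ax": 0.002, "ay": 0, "az": -0.0094, "gripper": 0},
    {"dx": 0.0014, "dy": -0.0122, "dz": 0.0002, "ax": 0.002, "ay": 0, "az": -0.0094, "gripper": 0},
    {"dx": 0.0014, "dy": -0.0122, "dz": 0.0002, "ax": 0.002, "ay": 0, "az": -0.0094, "gripper": 0},
    {"dx": 0.0014, "dy": -0.0122, "dz": 0.0002, "ax": 0.002, "ay": 0, "az": -0.0094, "gripper": 0},
    {"dx": 0.0007, "dy": -0.0122, "dz": 0.0002, "ax": 0.002, "ay": 0, "az": -0.0094, "gripper": 0},
    {"dx": 0, "dy": 0, "dz": 0, "ax": 0, "ay": 0, "az": 0, "gripper": 0},
    {"dx": 0, "dy": 0, "dz": 0, "ax": 0, "ay": 0, "az": 0, "gripper": 0},
  ],
)

```text
clock: 9.9
eef_pos: [619.4, 54.9, 229.0]
tool_rot: [3.141, -0.206, 0.071]
force: [-5.7, -0.1, -5.3]
width: 14.8
gripper_force: 58.5
```

>>> step_arm(
  plan=[
    {"dx": -0.003, "dy": -0.0033, "dz": 0, "ax": 0.0005, "ay": 0, "az": -0.0025, "gripper": 0},
    {"dx": -0.001, "dy": -0.0033, "dz": 0, "ax": 0.0005, "ay": 0, "az": -0.0025, "gripper": 0},
    {"dx": 0, "dy": 0, "dz": 0, "ax": 0, "ay": 0, "az": 0, "gripper": 0},
    {"dx": 0, "dy": 0, "dz": 0, "ax": 0, "ay": 0, "az": 0, "gripper": 0},
  ],
)

```text
clock: 10.4
eef_pos: [619.2, 56.4, 229.5]
tool_rot: [3.141, -0.209, 0.079]
force: [-5.2, 0.5, -5.6]
width: 14.7
gripper_force: 58.5
```

>>> step_arm(
  plan=[
    {"dx": -0.003, "dy": -0.0033, "dz": 0, "ax": 0.0005, "ay": 0, "az": -0.0025, "gripper": 0},
    {"dx": 0, "dy": -0.0033, "dz": 0, "ax": 0.0005, "ay": 0, "az": -0.0025, "gripper": 0},
    {"dx": 0, "dy": 0, "dz": 0, "ax": 0, "ay": 0, "az": 0, "gripper": 0},
    {"dx": 0, "dy": 0, "dz": 0, "ax": 0, "ay": 0, "az": 0, "gripper": 0},
  ],
)

```text
clock: 10.9
eef_pos: [618.9, 58.4, 229.7]
tool_rot: [3.141, -0.21, 0.087]
force: [-2.6, -0.1, -4.9]
width: 14.8
gripper_force: 58.5
```

>>> step_arm(
  plan=[
    {"dx": -0.001, "dy": -0.0033, "dz": 0, "ax": 0.0005, "ay": 0, "az": -0.0025, "gripper": 0},
    {"dx": 0, "dy": 0, "dz": 0, "ax": 0, "ay": 0, "az": 0, "gripper": 0},
    {"dx": 0, "dy": 0, "dz": 0, "ax": 0, "ay": 0, "az": 0, "gripper": 0},
  ],
)

```text
clock: 11.28
eef_pos: [618.9, 59.2, 229.8]
tool_rot: [3.141, -0.211, 0.09]
force: [-1.7, -0.5, -4.2]
width: 14.8
gripper_force: 58.5
```

>>> step_arm(
  plan=[
    {"dx": -0.0005, "dy": -0.0033, "dz": 0, "ax": 0.0005, "ay": 0, "az": -0.0025, "gripper": 0},
    {"dx": 0, "dy": 0, "dz": 0, "ax": 0, "ay": 0, "az": 0, "gripper": 0},
    {"dx": 0, "dy": 0, "dz": 0, "ax": 0, "ay": 0, "az": 0, "gripper": 0},
  ],
)

```text
clock: 11.65
eef_pos: [618.8, 59.8, 229.9]
tool_rot: [3.14, -0.211, 0.094]
force: [0.2, -1.8, -3.5]
width: 14.8
gripper_force: 58.6
```

>>> step_arm(
  plan=[
    {"dx": 0, "dy": -0.0033, "dz": 0, "ax": 0.0005, "ay": 0, "az": -0.0025, "gripper": 0},
    {"dx": 0, "dy": 0, "dz": 0, "ax": 0, "ay": 0, "az": 0, "gripper": 0},
    {"dx": 0, "dy": 0, "dz": 0, "ax": 0, "ay": 0, "az": 0, "gripper": 0},
  ],
)

```text
clock: 12.02
eef_pos: [618.8, 60.4, 229.9]
tool_rot: [3.14, -0.212, 0.098]
force: [2.6, -5.1, -2.3]
width: 14.4
gripper_force: 58.7
```

>>> step_arm(
  plan=[
    {"dx": 0, "dy": -0.0033, "dz": 0, "ax": 0.0005, "ay": 0, "az": -0.0025, "gripper": 0},
    {"dx": 0, "dy": 0, "dz": 0, "ax": 0, "ay": 0, "az": 0, "gripper": 0},
    {"dx": 0, "dy": 0, "dz": 0, "ax": 0, "ay": 0, "az": 0, "gripper": 0},
  ],
)

```text
clock: 12.4
eef_pos: [618.8, 61.1, 229.9]
tool_rot: [3.14, -0.212, 0.102]
force: [2.4, -5.3, -2.6]
width: 14.4
gripper_force: 58.7
```

```bash
cat > m.py <<'E'
from h import *
import h
s=ctrl.read_state(); w=ctrl.get_image("wrist"); w=dict(w,pos=s["eef_pos"],rot=s["tool_rot"]); h.H=np.array([373.9,56.7])
print(s["clock"],s["force"],s["width"]); K=h.car(wpts(w)); C=w["color"].astype(int); v,u=np.indices(C.shape[:2])
D=(C.max(-1)<130)&(v<225)&(u>200)&(u<420)&(K[...,0]<357)&(abs(K[...,1]+20)<25)
for x0 in range(316,357,5):
    q=K[D&(K[...,0]>=x0)&(K[...,0]<x0+5)&(K[...,2]>140)]
    print(x0,[(y,len(t),int(np.median(t[:,2]))) for y in range(-36,0,2) for t in [q[(q[:,1]>=y)&(q[:,1]<y+2)]] if len(t)>2])
import sys
cv2.imwrite(sys.argv[1],cv2.resize(w["color"][30:260,190:440],None,fx=2.4,fy=2.4)[:,:,::-1])
E
python3 m.py pics/w5.png
```

```text
12.4 [ 2.43930965 -5.34616757 -2.59266916] 14.410901544887233
316 [(-30, 24, 167), (-28, 34, 167), (-26, 34, 165), (-24, 25, 201), (-22, 29, 201), (-20, 37, 201), (-18, 34, 201), (-16, 25, 159), (-14, 56, 182), (-12, 45, 184), (-10, 24, 187), (-8, 8, 183), (-6, 11, 183), (-4, 9, 183), (-2, 11, 183)]
321 [(-30, 14, 172), (-28, 22, 172), (-26, 24, 172), (-24, 25, 201), (-22, 29, 202), (-20, 36, 202), (-18, 31, 202), (-16, 30, 160), (-14, 34, 192), (-12, 25, 192), (-10, 18, 192)]
326 [(-30, 15, 172), (-28, 24, 172), (-26, 23, 172), (-24, 28, 202), (-22, 25, 203), (-20, 38, 202), (-18, 29, 202), (-16, 33, 161), (-14, 33, 192), (-12, 26, 192), (-10, 18, 192)]
331 [(-30, 16, 172), (-28, 24, 172), (-26, 24, 172), (-24, 24, 203), (-22, 31, 203), (-20, 38, 203), (-18, 22, 203), (-16, 39, 161), (-14, 35, 192), (-12, 24, 192), (-10, 24, 192)]
336 [(-30, 15, 172), (-28, 21, 172), (-26, 20, 172), (-24, 12, 173), (-22, 33, 204), (-20, 36, 204), (-18, 18, 204), (-16, 30, 189), (-14, 30, 192), (-12, 27, 192), (-10, 25, 192)]
341 [(-30, 12, 172), (-28, 21, 172), (-26, 21, 172), (-24, 7, 172), (-22, 35, 205), (-20, 37, 205), (-18, 19, 204), (-16, 22, 162), (-14, 24, 192), (-12, 29, 192), (-10, 18, 192), (-8, 28, 180), (-6, 52, 174), (-4, 53, 174), (-2, 54, 176)]
346 [(-22, 36, 205), (-20, 35, 205), (-18, 17, 205)]
351 [(-22, 37, 206), (-20, 36, 206), (-18, 17, 206)]
356 [(-22, 3, 207), (-20, 3, 206)]
```

View pics/w5.png

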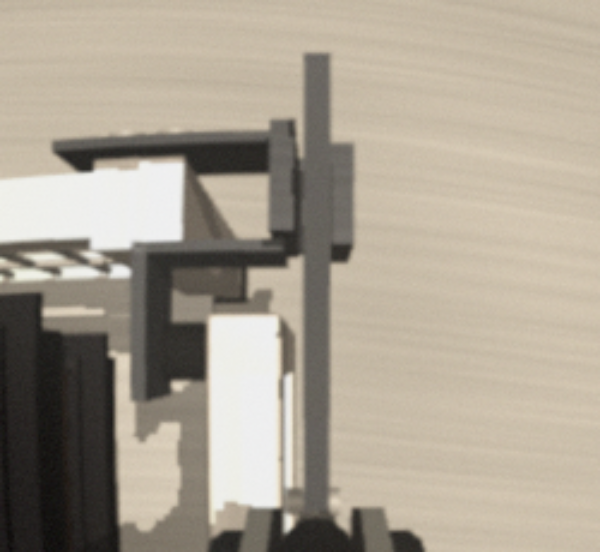

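The bar (columns 303–330 in the crop) lies over the notch between the lip at 340 and the back plate at 283. By measurement it is about 0.8 mm toward the lip side. I'll push in slightly, then start lowering.

>>> step_arm(
  plan=[
    {"dx": 0, "dy": -0.0018, "dz": 0, "ax": 0.0003, "ay": 0, "az": -0.0014, "gripper": 0},
    {"dx": 0, "dy": 0, "dz": 0, "ax": 0, "ay": 0, "az": 0, "gripper": 0},
    {"dx": 0.0015, "dy": 0, "dz": 0.0041, "ax": 0, "ay": -0.0064, "az": 0, "gripper": 0},
    {"dx": 0.0015, "dy": 0, "dz": 0.0041, "ax": 0, "ay": -0.0064, "az": 0, "gripper": 0},
    {"dx": 0.0015, "dy": 0, "dz": 0.0041, "ax": 0, "ay": -0.0064, "az": 0, "gripper": 0},
    {"dx": 0, "dy": 0, "dz": 0, "ax": 0, "ay": 0, "az": 0, "gripper": 0},
    {"dx": 0, "dy": 0, "dz": 0, "ax": 0, "ay": 0, "az": 0, "gripper": 0},
  ],
)

```text
clock: 13.32
eef_pos: [620.7, 61.5, 226.4]
tool_rot: [3.139, -0.181, 0.104]
force: [2.3, -4.7, -2.6]
width: 14.6
gripper_force: 58.7
```

```bash
python3 m.py pics/w6.png | sed -n '1p;3,6p'
```

```text
13.325 [ 2.29166555 -4.72720628 -2.55559219] 14.556948997114874
321 [(-30, 18, 172), (-28, 25, 172), (-26, 25, 172), (-24, 23, 172), (-22, 37, 196), (-20, 39, 196), (-18, 20, 196), (-16, 42, 166), (-14, 36, 192), (-12, 26, 192), (-10, 18, 192)]
326 [(-30, 16, 172), (-28, 23, 172), (-26, 24, 172), (-24, 25, 172), (-22, 38, 196), (-20, 32, 196), (-18, 23, 196), (-16, 45, 168), (-14, 35, 192), (-12, 27, 192), (-10, 18, 192)]
331 [(-30, 15, 172), (-28, 24, 172), (-26, 24, 172), (-24, 23, 172), (-22, 35, 197), (-20, 27, 197), (-18, 27, 197), (-16, 44, 169), (-14, 26, 192), (-12, 35, 192), (-10, 22, 192)]
336 [(-30, 16, 172), (-28, 24, 172), (-26, 22, 172), (-24, 19, 172), (-22, 37, 197), (-20, 26, 197), (-18, 26, 197), (-16, 39, 170), (-14, 25, 192), (-12, 36, 192), (-10, 26, 192)]
```

>>> step_arm(
  plan=[
    {"dx": 0.0015, "dy": 0, "dz": 0.0041, "ax": 0, "ay": -0.0064, "az": 0, "gripper": 0},
    {"dx": 0.0015, "dy": 0, "dz": 0.0041, "ax": 0, "ay": -0.0064, "az": 0, "gripper": 0},
    {"dx": 0, "dy": 0, "dz": 0, "ax": 0, "ay": 0, "az": 0, "gripper": 0},
    {"dx": 0, "dy": 0, "dz": 0, "ax": 0, "ay": 0, "az": 0, "gripper": 0},
  ],
)

```text
clock: 13.88
eef_pos: [621.9, 61.6, 224.1]
tool_rot: [3.139, -0.161, 0.104]
force: [2.4, -4.9, -1.8]
width: 15.0
gripper_force: 58.7
```

>>> step_arm(
  plan=[
    {"dx": 0.0015, "dy": 0, "dz": 0.0041, "ax": 0, "ay": -0.0064, "az": 0, "gripper": 0},
    {"dx": 0.0015, "dy": 0, "dz": 0.0041, "ax": 0, "ay": -0.0064, "az": 0, "gripper": 0},
    {"dx": 0, "dy": 0, "dz": 0, "ax": 0, "ay": 0, "az": 0, "gripper": 0},
    {"dx": 0, "dy": 0, "dz": 0, "ax": 0, "ay": 0, "az": 0, "gripper": 0},
  ],
)

```text
clock: 14.38
eef_pos: [623.1, 61.7, 221.7]
tool_rot: [3.139, -0.14, 0.104]
force: [2.4, -6.2, -2.7]
width: 14.4
gripper_force: 58.7
```

```bash
python3 m.py pics/w7.png | sed -n '1p;3,6p'
```

```text
14.375 [ 2.41100697 -6.21967629 -2.65457961] 14.407505162866942
321 [(-30, 14, 172), (-28, 33, 172), (-26, 25, 172), (-24, 25, 172), (-22, 38, 188), (-20, 37, 188), (-18, 26, 188), (-16, 36, 158), (-14, 34, 192), (-12, 37, 192), (-10, 17, 192)]
326 [(-30, 8, 172), (-28, 34, 172), (-26, 26, 172), (-24, 26, 173), (-22, 37, 188), (-20, 39, 188), (-18, 25, 188), (-16, 38, 159), (-14, 38, 192), (-12, 39, 192), (-10, 20, 192)]
331 [(-30, 18, 172), (-28, 32, 172), (-26, 24, 172), (-24, 24, 172), (-22, 37, 189), (-20, 36, 189), (-18, 19, 188), (-16, 45, 160), (-14, 37, 192), (-12, 36, 192), (-10, 22, 192)]
336 [(-30, 14, 172), (-28, 33, 172), (-26, 25, 172), (-24, 21, 172), (-22, 37, 189), (-20, 30, 189), (-18, 25, 189), (-16, 41, 161), (-14, 37, 192), (-12, 38, 192), (-10, 28, 192)]
```

>>> step_arm(
  plan=[
    {"dx": 0.0015, "dy": 0, "dz": 0.0041, "ax": 0, "ay": -0.0064, "az": 0, "gripper": 0},
    {"dx": 0.0015, "dy": 0, "dz": 0.0041, "ax": 0, "ay": -0.0064, "az": 0, "gripper": 0},
    {"dx": 0, "dy": 0, "dz": 0, "ax": 0, "ay": 0, "az": 0, "gripper": 0},
    {"dx": 0, "dy": 0, "dz": 0, "ax": 0, "ay": 0, "az": 0, "gripper": 0},
  ],
)

```text
clock: 14.92
eef_pos: [624.2, 61.8, 219.3]
tool_rot: [3.139, -0.12, 0.104]
force: [1.6, -5.3, -2.5]
width: 14.5
gripper_force: 58.7
```

>>> step_arm(
  plan=[
    {"dx": 0.0015, "dy": 0, "dz": 0.0041, "ax": 0, "ay": -0.0064, "az": 0, "gripper": 0},
    {"dx": 0.0015, "dy": 0, "dz": 0.0041, "ax": 0, "ay": -0.0064, "az": 0, "gripper": 0},
    {"dx": 0, "dy": 0, "dz": 0, "ax": 0, "ay": 0, "az": 0, "gripper": 0},
    {"dx": 0, "dy": 0, "dz": 0, "ax": 0, "ay": 0, "az": 0, "gripper": 0},
  ],
)

```text
clock: 15.42
eef_pos: [625.2, 62.0, 216.9]
tool_rot: [3.139, -0.1, 0.104]
force: [2.2, -5.4, -2.7]
width: 14.8
gripper_force: 58.7
```

```bash
python3 m.py pics/w8.png | sed -n '1p;3,6p'
```

```text
15.425 [ 2.24953045 -5.40783302 -2.65249577] 14.790092080877574
321 [(-30, 15, 172), (-28, 29, 172), (-26, 33, 172), (-24, 26, 172), (-22, 36, 180), (-20, 36, 180), (-18, 26, 179), (-16, 44, 157), (-14, 43, 192), (-12, 39, 192), (-10, 18, 192)]
326 [(-30, 10, 172), (-28, 33, 172), (-26, 36, 172), (-24, 25, 172), (-22, 36, 180), (-20, 36, 180), (-18, 27, 180), (-16, 47, 157), (-14, 40, 192), (-12, 40, 192), (-10, 21, 192)]
331 [(-30, 9, 171), (-28, 35, 172), (-26, 35, 172), (-24, 26, 170), (-22, 40, 180), (-20, 32, 180), (-18, 34, 180), (-16, 48, 178), (-14, 37, 192), (-12, 39, 192), (-10, 20, 192)]
336 [(-30, 10, 172), (-28, 35, 172), (-26, 34, 172), (-24, 27, 169), (-22, 36, 181), (-20, 27, 180), (-18, 36, 180), (-16, 43, 178), (-14, 41, 192), (-12, 40, 192), (-10, 30, 192)]
```

>>> step_arm(
  plan=[
    {"dx": 0.0015, "dy": 0, "dz": 0.0041, "ax": 0, "ay": -0.0064, "az": 0, "gripper": 0},
    {"dx": 0, "dy": 0, "dz": 0, "ax": 0, "ay": 0, "az": 0, "gripper": 0},
    {"dx": 0, "dy": 0, "dz": 0, "ax": 0, "ay": 0, "az": 0, "gripper": 0},
  ],
)

```text
clock: 15.85
eef_pos: [625.7, 62.0, 215.7]
tool_rot: [3.139, -0.09, 0.104]
force: [2.3, -5.3, -3.1]
width: 14.6
gripper_force: 58.7
```

>>> step_arm(
  plan=[
    {"dx": 0.0007, "dy": 0, "dz": 0.002, "ax": 0, "ay": -0.0032, "az": 0, "gripper": 0},
    {"dx": 0, "dy": 0, "dz": 0, "ax": 0, "ay": 0, "az": 0, "gripper": 0},
    {"dx": 0, "dy": 0, "dz": 0, "ax": 0, "ay": 0, "az": 0, "gripper": 0},
  ],
)

```text
clock: 16.23
eef_pos: [626.0, 62.0, 215.1]
tool_rot: [3.139, -0.085, 0.104]
force: [0.4, -5.8, -3.2]
width: 14.4
gripper_force: 58.7
```

>>> step_arm(
  plan=[
    {"dx": 0, "dy": 0.0033, "dz": 0, "ax": -0.0002, "ay": 0, "az": 0.0025, "gripper": 0},
    {"dx": 0, "dy": 0, "dz": 0, "ax": 0, "ay": 0, "az": 0, "gripper": 0},
    {"dx": 0, "dy": 0, "dz": 0, "ax": 0, "ay": 0, "az": 0, "gripper": 0},
  ],
)

```text
clock: 16.6
eef_pos: [626.0, 61.6, 215.1]
tool_rot: [3.14, -0.084, 0.1]
force: [1.7, -5.2, -2.9]
width: 14.5
gripper_force: 58.7
```

>>> step_arm(
  plan=[
    {"dx": 0, "dy": 0.0025, "dz": 0, "ax": -0.0002, "ay": 0, "az": 0.0019, "gripper": 0},
    {"dx": 0, "dy": 0, "dz": 0, "ax": 0, "ay": 0, "az": 0, "gripper": 0},
    {"dx": 0, "dy": 0, "dz": 0, "ax": 0, "ay": 0, "az": 0, "gripper": 0},
  ],
)

```text
clock: 16.98
eef_pos: [626.0, 61.4, 215.1]
tool_rot: [3.14, -0.084, 0.098]
force: [2.1, -4.3, -3.4]
width: 14.6
gripper_force: 58.7
```

>>> step_arm(
  plan=[
    {"dx": 0, "dy": 0.002, "dz": 0, "ax": -0.0002, "ay": 0, "az": 0.0015, "gripper": 0},
    {"dx": 0, "dy": 0, "dz": 0, "ax": 0, "ay": 0, "az": 0, "gripper": 0},
    {"dx": 0, "dy": 0, "dz": 0, "ax": 0, "ay": 0, "az": 0, "gripper": 0},
  ],
)

```text
clock: 17.35
eef_pos: [626.0, 61.2, 215.2]
tool_rot: [3.141, -0.084, 0.095]
force: [1.8, -3.6, -2.9]
width: 14.5
gripper_force: 58.7
```

>>> step_arm(
  plan=[
    {"dx": 0, "dy": 0, "dz": 0, "ax": 0, "ay": 0, "az": 0, "gripper": 0.18},
    {"dx": 0, "dy": 0, "dz": 0, "ax": 0, "ay": 0, "az": 0, "gripper": 0.22},
    {"dx": 0, "dy": 0, "dz": 0, "ax": 0, "ay": 0, "az": 0, "gripper": 0.3},
    {"dx": 0, "dy": 0, "dz": 0, "ax": 0, "ay": 0, "az": 0, "gripper": 0.4},
    {"dx": 0, "dy": 0, "dz": 0, "ax": 0, "ay": 0, "az": 0, "gripper": 0.5},
    {"dx": 0, "dy": 0, "dz": 0, "ax": 0, "ay": 0, "az": 0, "gripper": 0.5},
  ],
)

```text
clock: 18.1
eef_pos: [625.8, 61.3, 215.2]
tool_rot: [3.141, -0.084, 0.095]
force: [-0.7, 0.4, 0.6]
width: 42.8
gripper_force: 0.0
```

```bash
python3 m.py pics/w9.png | sed -n '1p;3,6p'
```

```text
18.1 [-0.7237483   0.38318071  0.55428542] 42.75821599470361
321 [(-30, 16, 172), (-28, 31, 172), (-26, 37, 172), (-24, 26, 176), (-22, 36, 176), (-20, 36, 176), (-18, 25, 157), (-16, 54, 176), (-14, 41, 192), (-12, 42, 192), (-10, 25, 192)]
326 [(-30, 21, 172), (-28, 30, 172), (-26, 36, 172), (-24, 28, 176), (-22, 37, 176), (-20, 36, 176), (-18, 26, 156), (-16, 52, 175), (-14, 41, 192), (-12, 40, 192), (-10, 23, 192)]
331 [(-30, 24, 172), (-28, 28, 172), (-26, 35, 172), (-24, 29, 176), (-22, 34, 176), (-20, 38, 176), (-18, 26, 156), (-16, 56, 173), (-14, 40, 192), (-12, 40, 192), (-10, 21, 192)]
336 [(-30, 18, 172), (-28, 28, 172), (-26, 34, 172), (-24, 35, 176), (-22, 28, 176), (-20, 36, 176), (-18, 25, 156), (-16, 50, 172), (-14, 40, 192), (-12, 40, 192), (-10, 31, 192)]
```

The bar now lies on the notch floor against the lip (bar top 176, floor 156). I'll withdraw upward.

>>> step_arm(
  plan=[
    {"dx": 0, "dy": 0, "dz": -0.03, "ax": 0, "ay": 0, "az": 0, "gripper": 0.5},
    {"dx": 0, "dy": 0, "dz": -0.08, "ax": 0, "ay": 0, "az": 0, "gripper": 0.5},
    {"dx": 0, "dy": 0, "dz": -0.1, "ax": 0, "ay": 0, "az": 0, "gripper": 0.5},
    {"dx": 0, "dy": 0, "dz": -0.1, "ax": 0, "ay": 0, "az": 0, "gripper": 0.5},
    {"dx": 0, "dy": 0, "dz": 0, "ax": 0, "ay": 0, "az": 0, "gripper": 0.5},
    {"dx": 0, "dy": 0, "dz": 0, "ax": 0, "ay": 0, "az": 0, "gripper": 0.5},
  ],
)

```text
clock: 18.9
eef_pos: [617.7, 60.4, 307.6]
tool_rot: [3.14, -0.084, 0.095]
force: [0.2, -0.2, -0.4]
width: 42.7
gripper_force: 0.0
```

```bash
python3 m.py pics/w10.png | sed -n '1p;4,5p'
```

```text
18.9 [ 0.15770953 -0.22979238 -0.38146934] 42.74488438272749
326 [(-30, 6, 171), (-28, 12, 172), (-26, 12, 172), (-24, 18, 175), (-22, 12, 176), (-20, 18, 176), (-18, 10, 156), (-16, 18, 179), (-14, 20, 192), (-12, 13, 192), (-10, 6, 192)]
331 [(-30, 6, 173), (-28, 12, 172), (-26, 14, 172), (-24, 16, 176), (-22, 12, 176), (-20, 17, 176), (-18, 11, 156), (-16, 19, 179), (-14, 18, 192), (-12, 13, 192), (-10, 7, 192)]
```

View pics/w10.png

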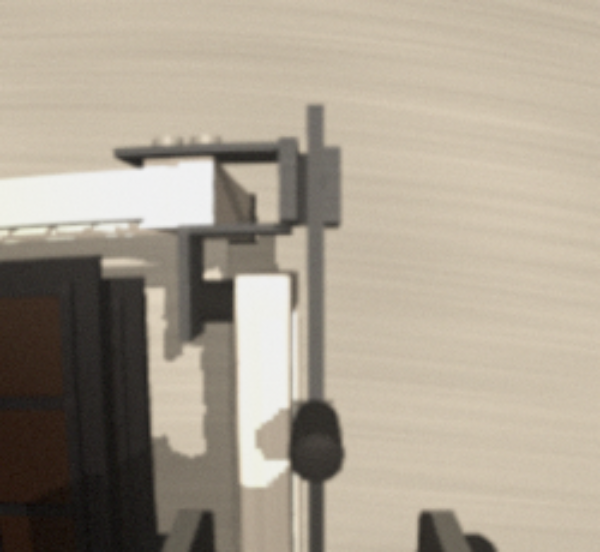

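The gate is shut against the buffer at (215,300), the bar lies in the notch at (315,190), and the gripper is clear.

```bash
python3 -c "
from cell import ctrl
print(ctrl.finish_job())"
```

```text
the job is handed in; nothing more can be done
None
```

The gate is shut against its buffer and the latch bar lies on the keeper's notch floor with the gripper clear; I handed the job in at about 19 s, no verdict was returned, and I did not re-measure the bystanders.

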